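Sort metal offcuts on the welding bench by metal

ROBOT

A 7-joint arm with a two-finger parallel gripper is mounted at the origin on the work surface. World frame = base frame: x ahead of the robot, y to its left, z up, the work surface at z = 0. Lengths are in m, angles in rad, forces in N, time in s.
With the tool pointing down it reaches from about 0.375 to 0.925 m from the base axis. Payload 3.1 kg.
Tool frame: the origin (TCP) lies midway between the tips of the shut fingers; the grasp point (between the pads) lies 19 mm behind it; z points along the fingers, y is the line along which they close (so a half turn about z gives the same grasp; the last joint's range is limited). The gripper opens to 85 mm and grips with 20 to 120 N. Pads are 22 mm wide; open, the fingers measure 114 mm over their backs; the gripper's body (76 mm by 85 mm) begins 54 mm behind the grasp point. The pads swing forward as they close: fully open they stand 13 mm farther back than shut.
Start: joints at [1.168, 0.383, 0.044, 1.598, -0.018, 1.161, -0.05], TCP at [0.195, -0.62, 0.231] pointing down, gripper open.
Joint ranges: [-2.61, 2.61], [-0.41, 2.15], [-1.48, 1.57], [0, 2.5], [-1.57, 4.71], [0.05, 1.97], [-2.85, 2.85]. Speed limits (rad/s): [2.79, 2.79, 3.14, 3.14, 3.14, 3.14, 3.14].

INTERFACE

Orientations are given as a 3x3 rotation matrix whose columns are the frame's x, y, z axes.
In Python, from cell import r, viewer gives the robot as it stands. Calls block until the motion is done:
- r.movep(position, orientation): joint-space move of the TCP to a pose.
- r.move_l(position, orientation=None, v=0.15): straight line of the TCP; orientation=None keeps the orientation; v is the mean speed in m/s.
- r.movej(angles): joint-space move.
- r.open_gripper() and r.clamp(squeeze=None): open the fingers fully, or close them until they stop; squeeze is the grip in N (None keeps the last).
- r.dwell(seconds).
- r.ik(position, orientation): joint angles nearest the present ones, or None.
- r.get_obs(): the state.
- viewer.read_camera(name): name is "side" or "top"; returns a dict with "color" (420x560x3 uint8, red, green, blue), "range_z" (420x560 float32, m along the optical axis (not along the pixel's ray), 0 where there is no reading), "fov_y" (degrees; the focal length in pixels is half the picture's height over the tangent of half this angle, whatever the lens; pixels are square), "cx", "cy" (the principal point, pixels), "dist_coeffs" ([k1, k2, p1, p2, k3] as OpenCV has them; the pictures are not rectified), "pose" (4x4, takes a point from camera to world coordinates). Camera axes: x right, y up, looking along -z (the intrinsics and any distortion apply to the point x, -y, -z); pixel columns grow to the right and rows downward; lengths in m; the calibration is good to about 2 mm. A picture is of the moment at which its call begins.
A pose or a line that the arm cannot do raises r.IKError and nothing moves.
- r.job_done(): hands the job in; it is judged then, once.
The state is a dict: "time": time; "q": joint angles; "dq": joint speeds; "effort": joint torques, N m; "eef_pos": TCP position; "tcp_rot": TCP orientation; "contact_force": force on the tool from outside, world axes, zero at the start; "moment": the same for the moment, N m; "finger_gap": finger opening in m; "grip_force": force on a finger pad.
Only numpy, scipy, OpenCV 4.12 (cv2) and the standard library are available. Lean on these libraries where they do the work, as an engineer would, in place of code of your own. Each camera call takes 0.05 s, during which the arm holds its last target. There are 200 camera calls.

TASK

Sort the five offcuts into the trays by metal: the two steel ones into the blue tray, the two copper ones into the red tray and the brass one into the yellow tray. Stand each one upright on the floor of a bay of its own, and leave the green tin and the orange welding magnet where they are.

Things in the scene. Friction and masses are not known exactly. Their poses are not given: they have to be found in the camera images.
- steel_square_mid (a point): Bright, pale grey steel square tube offcut, hollow with 4 mm walls, 30 x 30 mm outside, 80 mm tall; x and y are square to its flat sides. It stands on end on the bench. The point is its centre, half-way up; z is its long axis, up. Loose, about 0.2 kg.
- steel_round_mid (a point): Bright, pale grey steel round tube offcut, hollow, 34 mm outside diameter, 76 mm tall. It stands on end on the bench. The point is its centre, half-way up; z is its long axis, up. Loose, about 0.2 kg.
- copper_pipe_mid (a point): Copper (reddish) round pipe offcut, hollow, 28 mm outside diameter, 85 mm tall. It stands on end on the bench. The point is its centre, half-way up; z is its long axis, up. Loose, about 0.1 kg.
- copper_bar_mid (a point): Copper (reddish) solid flat bar offcut, 40 mm wide along x, 15 mm thick along y, 75 mm tall. It stands on end on the bench. The point is its centre, half-way up; z is its long axis, up. Loose, about 0.4 kg.
- brass_hex_mid (a point): Brass (yellow metal) solid hexagon bar offcut, 30 mm across flats, 70 mm tall; x is square to one pair of flats (others every 60 degrees). It stands on end on the bench. The point is its centre, half-way up; z is its long axis, up. Loose, about 0.45 kg.
- blue_tray: Blue low open tray, fixed to the bench, outside 68 (x) x 132 (y) x 18 mm high, with two bays side by side, each 60 x 60 mm inside, parted by a 4 mm wall as high as the 18 mm rim; floor 3 mm thick. The bays' centres lie at x = 0, y = +32 mm and y = -32 mm of the tray's frame. Origin: centre of the tray's underside, on the bench; x across its short side, y along the two bays, z up.
- red_tray: Red low open tray, fixed to the bench, outside 68 (x) x 132 (y) x 18 mm high, with two bays side by side, each 60 x 60 mm inside, parted by a 4 mm wall as high as the 18 mm rim; floor 3 mm thick. The bays' centres lie at x = 0, y = +32 mm and y = -32 mm of the tray's frame. Origin: centre of the tray's underside, on the bench; x across its short side, y along the two bays, z up.
- yellow_tray: Yellow low open tray, fixed to the bench, outside 68 (x) x 132 (y) x 18 mm high, with two bays side by side, each 60 x 60 mm inside, parted by a 4 mm wall as high as the 18 mm rim; floor 3 mm thick. The bays' centres lie at x = 0, y = +32 mm and y = -32 mm of the tray's frame. Origin: centre of the tray's underside, on the bench; x across its short side, y along the two bays, z up.
- paste_tin: Small green tin with a lighter green lid, 55 mm diameter, 57 mm tall, standing loose on the bench among the trays; to be left alone. Origin: centre of its underside.
- magnet: Orange cross-shaped welding magnet, 60 x 60 mm over its arms, 16 mm high, lying loose on the bench among the trays; to be left alone. Origin: centre of its underside.

How it is judged:
By the outcome, as a careful person would: the job done as asked, in the order asked, and still so for the second after the job is handed in, with the robot touching nothing.
It also fails if it takes over 112 s, if anything falls off the work surface, if the arm or the gripper's body presses on something with over 40 N, if the wrist force passes 120 N, or if a joint passes its speed limit or range.

## Working session

There is one attempt and no reset: what is moved stays moved. The work goes in short steps, each a Python script; the robot and the scene stay as the last script left them, time stands still between calls to the robot, and variables do not carry over. Pictures are saved under pics/ and viewed, at most 14 in all, crops included, and the job is handed in when it is done.

```bash
ls; mkdir -p pics
cat > h.py <<'E'
import numpy as np, cv2
from cell import r, viewer
def snap(name, png=None):
    c=viewer.read_camera(name)
    if png: cv2.imwrite('pics/'+png, c['color'][:,:,::-1])
    return c
def cloud(c):
    H,W=c['range_z'].shape
    f=H/2/np.tan(np.radians(c['fov_y'])/2)
    K=np.array([[f,0,c['cx']],[0,f,c['cy']],[0,0,1.]])
    u,v=np.meshgrid(np.arange(W),np.arange(H))
    p=np.stack([u,v],-1).reshape(-1,1,2).astype(float)
    n=cv2.undistortPointsIter(p,K,np.array(c['dist_coeffs'],float),None,None,(3,50,1e-10)).reshape(H,W,2) if hasattr(cv2,'undistortPointsIter') else cv2.undistortPoints(p,K,np.array(c['dist_coeffs'],float)).reshape(H,W,2)
    z=c['range_z']
    P=np.stack([n[...,0]*z,-n[...,1]*z,-z],-1)
    T=np.array(c['pose'])
    X=P@T[:3,:3].T+T[:3,3]
    X[z==0]=np.nan
    return X
E
python3 - <<'E'
from h import *
for n in('top','side'):
    c=snap(n,n+'0.png'); X=cloud(c)
    print(n,c['fov_y'],c['cx'],c['cy'],c['dist_coeffs'],np.round(c['pose'],3).tolist(),(c['range_z']==0).mean())
    np.savez('/tmp/'+n+'.npz',X=X,c=c['color'])
    print(np.nanpercentile(X.reshape(-1,3),[1,50,99],axis=0).round(3).tolist())
print(r.get_obs()['time'])
E
```

```text
pics
top 53.402632950446296 279.2438042300708 213.0424360112403 [-0.04970147  0.          0.          0.          0.        ] [[0.027, 0.997, -0.078, 0.443], [-1.0, 0.026, -0.007, -0.003], [-0.005, 0.078, 0.997, 0.919], [0.0, 0.0, 0.0, 1.0]] 0.004217687074829932
[[0.075, -0.663, -0.751], [0.522, 0.003, 0.0], [1.469, 0.63, 0.068]]
side 56.07848839317293 283.38304552097713 208.73773152292685 [0.03263287 0.         0.         0.         0.        ] [[0.992, 0.079, -0.095, 0.422], [-0.123, 0.605, -0.787, -0.713], [-0.005, 0.792, 0.61, 0.615], [0.0, 0.0, 0.0, 1.0]] 0.004187925170068027
[[-0.881, -0.449, -0.75], [0.506, 0.062, 0.001], [1.958, 2.113, 0.278]]
0.1
```

View pics/top0.png

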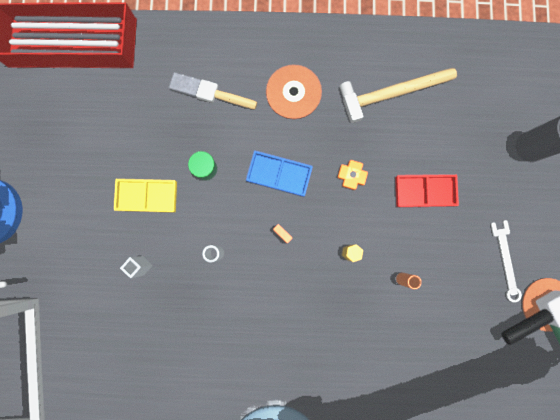

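View pics/side0.png

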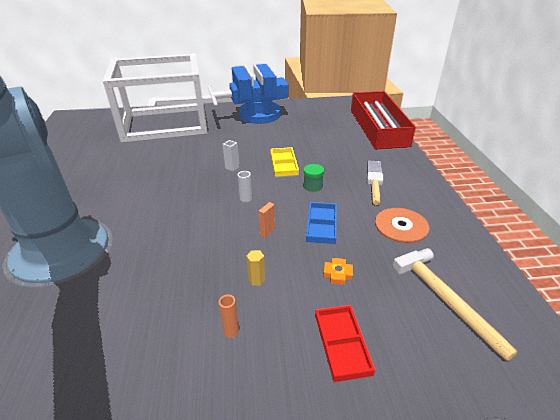

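Top picture: steel square (131,267), steel round (211,254), copper bar (283,234), brass hex (354,253) and copper pipe (408,281). Trays are yellow (146,195), blue (280,174) and red (427,191), with the tin at (201,165) and the magnet at (352,174). The side view agrees with this.

```bash
cat > fit.py <<'E'
from h import *
import json
from scipy.optimize import least_squares
D={n:np.load(f'/tmp/{n}.npz') for n in('top','side')}
def near(n,xy,rad,z0,z1):
    X=D[n]['X'];m=(np.hypot(X[...,0]-xy[0],X[...,1]-xy[1])<rad)&(X[...,2]>z0)&(X[...,2]<z1)
    return X[m]
def sdf_poly(N,d):   # convex polygon: normals angles N, distances d
    return lambda P,a: np.max([P[:,0]*np.cos(a+t)+P[:,1]*np.sin(a+t)-k for t,k in zip(N,d)],0)
q=np.pi/2
S={'steel_square':((131,267),.08,sdf_poly([0,q,2*q,3*q],[.015]*4),q),
 'steel_round':((211,254),.076,lambda P,a:np.hypot(*P.T)-.017,0),
 'copper_pipe':((412,282),.085,lambda P,a:np.hypot(*P.T)-.014,0),
 'copper_bar':((283,234),.075,sdf_poly([0,q,2*q,3*q],[.02,.0075]*2),2*q),
 'brass_hex':((354,253),.07,sdf_poly(np.arange(6)*np.pi/3,[.015]*6),np.pi/3)}
out={}
for k,(px,h,sdf,sym) in S.items():
    X=D['top']['X'];p0=X[px[1]-6:px[1]+7,px[0]-6:px[0]+7].reshape(-1,3)
    p0=np.nanmedian(p0[p0[:,2]>h-.02],0)[:2]
    for names in (('top',),('side',),('top','side')):
        P=np.vstack([near(n,p0,.045,.012,h+.01) for n in names])
        def res(v):
            s=sdf(P[:,:2]-v[:2],v[2]); top=(P[:,2]>h-.006)
            return np.where(top,np.maximum(s,0),s*np.where((s<-.004),.0,1))*1000
        best=min((least_squares(res,[*p0,a],loss='soft_l1',x_scale=[.01,.01,.3],diff_step=1e-4) for a in np.linspace(0,sym or .1,7)[:-1]),key=lambda o:o.cost)
        v=best.x
        print(k,names,len(P),v[:2].round(4),np.degrees(v[2]%sym if sym else 0).round(1),'rms/cost',round(best.cost/len(P),3),'zmax',np.percentile(P[:,2],98).round(3))
    out[k]=v.tolist()
for k,px in {'yellow':(146,195),'blue':(280,174),'red':(427,191)}.items():
    p0=D['top']['X'][px[1],px[0]][:2]
    for n in D:
        P=near(n,p0,.085,.012,.024)
        c=D[n]['c'];X=D[n]['X']
        m=(np.hypot(X[...,0]-p0[0],X[...,1]-p0[1])<.085)&(X[...,2]>.012)&(X[...,2]<.024)
        hsv=cv2.cvtColor(c,cv2.COLOR_RGB2HSV);hu={'yellow':28,'blue':108,'red':0}[k]
        dh=np.abs((hsv[...,0].astype(int)-hu+90)%180-90);m&=(dh<9)&(hsv[...,1]>120)
        P=X[m][:,:2].astype(np.float32)
        (cx,cy),(w,h),a=cv2.minAreaRect(P)
        ya=a if w>h else a+90
        print(k,n,round(cx,4),round(cy,4),'size',round(w,3),round(h,3),'y-axis deg',round(ya%180,1))
        if n=='top': out[k]=[cx,cy,np.radians(ya%180)]
for k,px in {'tin':(201,165),'magnet':(352,174)}.items(): print(k,D['top']['X'][px[1],px[0]].round(3))
json.dump(out,open('poses.json','w'))
E
python3 fit.py
```

```text
steel_square ('top',) 434 [0.3933 0.2986] 48.3 rms/cost 0.481 zmax 0.082
steel_square ('side',) 358 [0.3913 0.3003] 50.3 rms/cost 0.446 zmax 0.081
steel_square ('top', 'side') 792 [0.3915 0.3002] 49.5 rms/cost 0.368 zmax 0.082
steel_round ('top',) 226 [0.423 0.137] 0.0 rms/cost 0.667 zmax 0.078
steel_round ('side',) 340 [0.4238 0.14  ] 0.0 rms/cost 0.474 zmax 0.077
steel_round ('top', 'side') 566 [0.4227 0.1358] 0.0 rms/cost 0.751 zmax 0.078
copper_pipe ('top',) 291 [ 0.3765 -0.2656] 0.0 rms/cost 0.859 zmax 0.086
copper_pipe ('side',) 599 [ 0.378  -0.2694] 0.0 rms/cost 0.276 zmax 0.086
copper_pipe ('top', 'side') 890 [ 0.3782 -0.2692] 0.0 rms/cost 0.366 zmax 0.086
copper_bar ('top',) 153 [ 0.4674 -0.0054] 46.2 rms/cost 0.0 zmax 0.078
copper_bar ('side',) 407 [ 0.4681 -0.0045] 47.2 rms/cost 0.199 zmax 0.077
copper_bar ('top', 'side') 560 [ 0.4681 -0.0046] 47.2 rms/cost 0.147 zmax 0.077
brass_hex ('top',) 259 [ 0.4336 -0.1524] 21.0 rms/cost 0.004 zmax 0.073
brass_hex ('side',) 488 [ 0.4326 -0.1511] 21.9 rms/cost 0.149 zmax 0.072
brass_hex ('top', 'side') 747 [ 0.4327 -0.1513] 20.9 rms/cost 0.141 zmax 0.073
yellow top 0.5447 0.2997 size 0.134 0.069 y-axis deg 89.8
yellow side 0.5456 0.2995 size 0.068 0.138 y-axis deg 90.1
blue top 0.6006 0.0059 size 0.131 0.068 y-axis deg 76.3
blue side 0.6013 0.0063 size 0.136 0.068 y-axis deg 76.3
red top 0.5715 -0.3193 size 0.069 0.133 y-axis deg 92.2
red side 0.5716 -0.3194 size 0.069 0.135 y-axis deg 92.6
tin [0.607 0.169 0.059]
magnet [ 0.603 -0.153  0.019]
```

```bash
cat >> h.py <<'E'
def R(g):
    c,s=np.cos(g),np.sin(g)
    return np.array([[-s,c,0],[c,s,0],[0,0,-1.]])
E
python3 - <<'E'
from h import *
D={n:np.load(f'/tmp/{n}.npz') for n in('top','side')}
for k,p,h in(('round',(.423,.138),.076),('pipe',(.378,-.268),.085),('square',(.392,.3),.08)):
    for n in D:
        X=D[n]['X'];m=(np.hypot(X[...,0]-p[0],X[...,1]-p[1])<.035)&(X[...,2]>h-.008)
        print(k,n,m.sum(),np.round(cv2.minEnclosingCircle(X[m][:,:2].astype(np.float32)),4) if 0 else cv2.minEnclosingCircle(X[m][:,:2].astype(np.float32)))
t=np.radians
for k,p,gs in(('sq',(.3915,.3,.06),(49.5,139.5)),('sq_place',(.608,.037,.06),(-13.7,)),('rnd',(.423,.137,.05),(-13.7,)),('bar',(.468,-.0046,.05),(137.2,)),('hex',(.4327,-.1513,.05),(20.9,80.9,-39.1)),('pipe',(.378,-.268,.06),(2.4,)),('red+',(.57,-.287,.06),(2.4,)),('red-',(.573,-.351,.06),(2.4,)),('yel',(.545,.268,.06),(0,))):
    for g in gs:
        for o in(0,180):
            for z in (0,.14):
                q=r.ik((p[0],p[1],p[2]+z),R(t(g+o))); print(k,g+o,z,None if q is None else np.round(q,2))
E
```

```text
round top 107 ((0.4247736930847168, 0.13886405527591705), 0.017008591443300247)
round side 93 ((0.4232451319694519, 0.13824093341827393), 0.017843453213572502)
pipe top 77 ((0.3784976303577423, -0.26983508467674255), 0.01485225185751915)
pipe side 157 ((0.3778190612792969, -0.2695944309234619), 0.014889626763761044)
square top 158 ((0.3916366398334503, 0.2990206182003021), 0.021012745797634125)
square side 87 ((0.3935055732727051, 0.2977549433708191), 0.022264666855335236)
sq 49.5 0 [-0.03  0.46 -0.81  2.06  0.46  0.8  -0.25]
sq 49.5 0.14 [ 0.19  0.26 -1.02  1.96  0.25  1.06 -0.08]
sq 229.5 0 [-1.35  0.41  0.71  2.12 -0.39  0.74 -2.67]
sq 229.5 0.14 [-1.78  0.22  1.17  2.04 -0.24  1.03 -2.77]
sq 139.5 0 [ 0.14  0.56 -1.03  2.06  0.64  0.88  1.18]
sq 139.5 0.14 [ 0.34  0.34 -1.23  1.96  0.37  1.09  1.39]
sq 319.5 0 [-0.03  0.46 -0.81  2.06  0.46  0.8  -1.82]
sq 319.5 0.14 [ 0.25  0.28 -1.1   1.96  0.29  1.07 -1.68]
sq_place -13.7 0 [ 0.33  0.58 -0.57  1.79  0.4   0.88 -0.67]
sq_place -13.7 0.14 [ 0.39  0.41 -0.64  1.7   0.27  1.12 -0.58]
sq_place 166.3 0 [ 0.76  0.95 -1.25  1.78  0.98
[... 1431 characters left out ...]
.06  0.    1.02 -2.57]
red+ 2.4 0 [ 0.7   0.59 -0.39  1.73  0.27  0.88  0.24]
red+ 2.4 0.14 [ 0.71  0.42 -0.39  1.64  0.17  1.12  0.31]
red+ 182.4 0 [ 0.3   0.55  0.12  1.75 -0.09  0.84 -2.63]
red+ 182.4 0.14 [ 0.36  0.39  0.06  1.66 -0.02  1.09 -2.68]
red- 2.4 0 [ 0.73  0.63 -0.32  1.64  0.24  0.91  0.36]
red- 2.4 0.14 [ 0.75  0.48 -0.34  1.55  0.17  1.14  0.41]
red- 182.4 0 [ 0.36  0.61  0.17  1.66 -0.13  0.88 -2.52]
red- 182.4 0.14 [ 0.4   0.45  0.12  1.57 -0.06  1.12 -2.57]
yel 0 0 [ 0.16  0.7  -0.89  1.79  0.65  0.98 -1.  ]
yel 0 0.14 [ 0.24  0.53 -1.    1.7   0.48  1.18 -0.88]
yel 180 0 [ 0.36  0.95 -1.25  1.78  0.98  1.19  1.94]
yel 180 0.14 [ 0.37  0.67 -1.24  1.69  0.67  1.27  2.13]
```

```bash
cat >> h.py <<'E'
import json
Z=.20
def bay(tray,s):
    x,y,a=json.load(open('poses.json'))[tray]
    return np.array([x+s*.032*np.cos(a),y+s*.032*np.sin(a)]), a-np.pi/2
def pick(xy,g,h,N=60):
    zg=h-.040
    r.movep([*xy,max(Z-.04,h+.06)],R(g)); r.move_l([*xy,zg],v=.15)
    r.clamp(N); o=r.get_obs(); print('pick gap %.4f grip %.1f t %.1f'%(o['finger_gap'],o['grip_force'],o['time']))
    r.move_l([*xy,Z],v=.2); print('lifted gap %.4f'%r.get_obs()['finger_gap'])
def place(xy,g,h):
    zp=h-.040+.003
    r.movep([*xy,Z],R(g)); r.move_l([*xy,zp+.006],v=.15); r.dwell(.15)
    f0=r.get_obs()['contact_force'][2]; z=zp+.006
    while z>zp-.004:
        z-=.0015; r.move_l([*xy,z],v=.03)
        f=r.get_obs()['contact_force'][2]-f0
        if f>4: break
    print('touch dz %.4f f %.1f'%(z-zp,f))
    r.open_gripper(); r.move_l([*xy,h+.05],v=.2); print('t %.1f'%r.get_obs()['time'])
E
python3 - <<'E'
from h import *
xy,g=bay('red',-1); print(xy,np.degrees(g))
pick((.378,-.2695),g,.085); place(xy,g,.085)
snap('side','s1.png')
E
```

```text
[ 0.57278129 -0.3512288 ] 2.2408046722412096
pick gap 0.0271 grip 58.7 t 3.1
lifted gap 0.0271
touch dz -0.0015 f 10.9
t 8.6
```

View pics/s1.png

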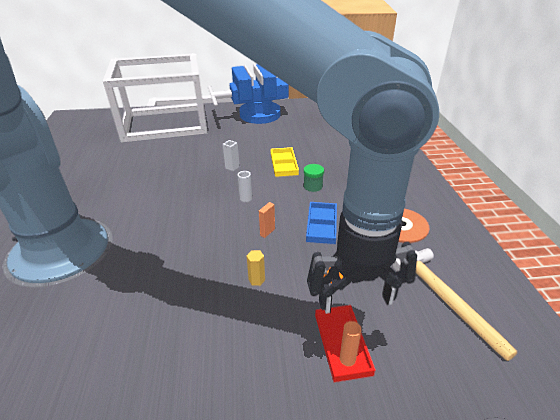

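The pipe stands upright in the near red bay at about (350,345), the one farther from the robot's centreline. Each cycle takes about 8 s. Next are the copper bar and the brass hex.

Run:
```python
from h import *
t=np.radians
xy,g=bay('red',1); print(xy)
pick((.468,-.0048),t(-42.8),.075,80); place(xy,g,.075)
snap('side','s2.png')
xy,g=bay('yellow',-1); print(xy)
pick((.433,-.1515),t(-39.1),.070,90); place(xy,g,.070)
snap('side','s3.png')
```

```text
[ 0.57027892 -0.28727774]
pick gap 0.0142 grip 78.5 t 11.6
lifted gap 0.0141
touch dz -0.0015 f 10.4
t 17.6
[0.54460859 0.26772997]
pick gap 0.0287 grip 88.5 t 20.0
lifted gap 0.0293
touch dz -0.0000 f 5.0
t 26.2
```

View pics/s3.png

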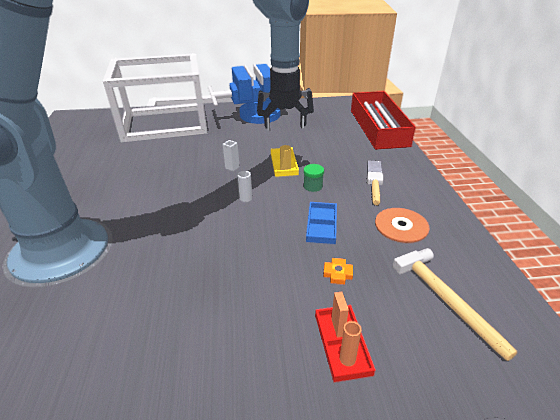

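The bar at (340,315) and the pipe at (350,345) stand in the red tray, and the hex at (286,157) stands in the yellow one. The tin at (314,178) and the magnet at (338,270) haven't moved. Now the steel pieces.

Run:
```python
from h import *
t=np.radians
xy,g=bay('blue',-1); print(xy)
pick((.4237,.1385),g,.076,60); place(xy,g,.076)
xy,g=bay('blue',1); print(xy)
pick((.3920,.2995),t(-40.5),.080,60); place(xy,g,.080)
o=r.get_obs(); r.movep([.45,.0,.33],R(0))
r.dwell(.3)
c=snap('side','s4.png')
r.movej([1.168,.383,.044,1.598,-.018,1.161,-.05])
c=snap('top','t4.png'); print(r.get_obs()['time'])
np.savez('/tmp/fin.npz',X=cloud(c),c=c['color'])
snap('side','s5.png')
```

```text
[ 0.59303535 -0.02521663]
pick gap 0.0319 grip 59.0 t 28.5
lifted gap 0.0321
touch dz -0.0015 f 12.5
t 34.1
[0.60814999 0.03697298]
pick gap 0.0290 grip 63.5 t 37.1
lifted gap 0.0292
touch dz -0.0015 f 10.4
t 43.0
46.8583
```

View pics/t4.png

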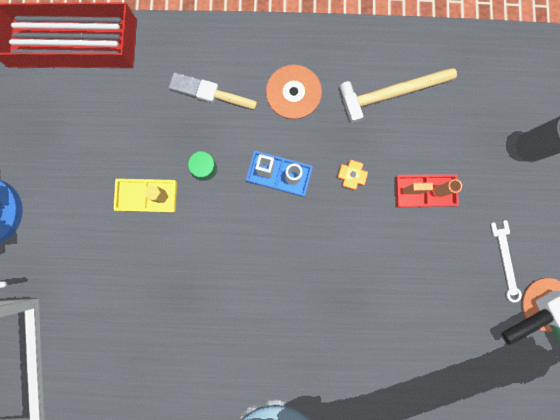

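View pics/s5.png

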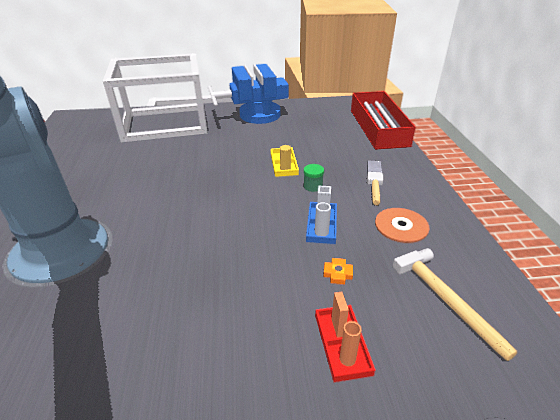

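The top view shows both steel pieces standing in the blue tray at (264,165) and (293,173). I'll do a quick numeric check of the top positions and heights, then hand in.

Run:
```python
from h import *
X=np.load('/tmp/fin.npz')['X']
ok=True
for n,t,s,h in(('pipe','red',-1,.085),('bar','red',1,.075),('hex','yellow',-1,.07),('round','blue',-1,.076),('square','blue',1,.08)):
    xy,_=bay(t,s); m=(np.hypot(X[...,0]-xy[0],X[...,1]-xy[1])<.04)&(X[...,2]>h-.004)
    P=X[m]; c=(P.min(0)+P.max(0))[:2]/2
    print(n,m.sum(),'offset mm',((c-xy)*1000).round(1),'top excess mm',((np.median(P[:,2])-h)*1000).round(1))
    ok&=np.hypot(*(c-xy))<.008 and abs(np.median(P[:,2])-h-.003)<.005
for px in((201,165),(352,174)): print(X[px[1],px[0]].round(3))
print(ok)
if ok: print(r.job_done())
```

```text
pipe 82 offset mm [0.4 1.1] top excess mm 2.2
bar 162 offset mm [ 0.4 -1. ] top excess mm 2.7
hex 204 offset mm [ 0.3 -1.1] top excess mm 3.2
round 106 offset mm [0.6 0. ] top excess mm 2.4
square 126 offset mm [ 0.  -1.8] top excess mm 2.6
[0.607 0.17  0.056]
[ 0.603 -0.154  0.018]
True
the job is handed in; nothing more can be done
None
```

All five offcuts stand upright in their own bays of the correct trays, each within 2 mm of its bay centre; the tin and magnet were left where they were, and the job was handed in at about 47 s.

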